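# Sweep spilled filter rings off the ledge into the tray

### The job

Three tan ceramic filter rings lie spilled along the aluminium ledge: sweep them along it with your fingertips, gently, and off its end so that all three drop into the open tray standing below that end (the other end has a closed box). Do not pinch them or lift them off the ledge, and leave the jar and the ceramic cave on the ledge where they stand.

Things in the scene. Friction and masses are not known exactly. Their poses are not given: they have to be found in the camera images.
- ledge: fixed aluminium ledge, 380 mm long (its own y) and 180 mm deep (its own x); flat top 70 mm above the table; both ends (at y = +190 mm and -190 mm) are open, while the two long edges each carry a lip 4 mm thick that stands 10 mm above the top (x = -90 to -86 and +86 to +90 mm). Origin on the table under its centre, z up
- tray: fixed open white tray, 180 mm (x) by 140 mm (y) outside, 50 mm high, walls and floor about 4 mm; turned as the ledge is, with its rim 14 mm below the underside of the 6 mm ledge plate, centred on the ledge's y axis, below either its +y or its -y end; the near 12 mm of the tray lie under the ledge end. Origin under its centre
- box: fixed closed grey plastic box with a lid, 146 by 126 mm, 51 mm high, below the other end of the ledge. Origin under its centre
- ring_a: loose filter ring of tan ceramic, a short tube 28 mm outside, 12 mm inside, 16 mm tall, about 20 g, standing flat on the ledge at the start; origin at the centre of its underside, z up. It slides when pushed low down and is free to tumble
- ring_b: as ring_a: loose filter ring of tan ceramic, a short tube 28 mm outside, 12 mm inside, 16 mm tall, about 20 g, standing flat on the ledge at the start; origin at the centre of its underside, z up. It slides when pushed low down and is free to tumble
- ring_c: as ring_a: loose filter ring of tan ceramic, a short tube 28 mm outside, 12 mm inside, 16 mm tall, about 20 g, standing flat on the ledge at the start; origin at the centre of its underside, z up. It slides when pushed low down and is free to tumble
- jar: small orange twist-cap jar, 38 mm across, 55 mm tall, 80 g, standing loose towards the ledge's far (+x) side; origin at the centre of its underside
- cave: grey ceramic cave, an arch 44 mm deep (x), 60 mm wide (y), 30 mm tall, 250 g, standing loose towards the ledge's far (+x) side; origin at the centre of its underside
Not all that is in view belongs to the job. What is shaped like the ring_b but green or purple is not meant. What is shaped like the ring_a but purple is not meant.

How it is judged:
At the end, for the whole second after the job is handed in: All three rings lie at rest inside the tray (within its walls, below its rim); the jar and the cave are within 15 mm of where they stood (x of ring_a in the frame of tray between -0.086 and 0.086 m and y of ring_a in the frame of tray between -0.066 and 0.066 m and z of each of ring_a, ring_b, ring_c in the frame of tray below 0.05 m and linear speed of each of ring_a, ring_b, ring_c below 0.03 m/s and x of ring_b in the frame of tray between -0.086 and 0.086 m and y of ring_b in the frame of tray between -0.066 and 0.066 m and x of ring_c in the frame of tray between -0.086 and 0.086 m and y of ring_c in the frame of tray between -0.066 and 0.066 m and distance of each of jar, cave from where it was at the start of the episode below 0.015 m); the robot touches nothing.
It fails at once if a ring is lifted (more than 22 mm above the ledge) (height (world z) of any of ring_a, ring_b, ring_c above 0.092 m).
It fails at once if a ring is pinched or pressed hard (over 12 N from the fingers) (contact force between the fingers and ring_a above 12 N or contact force between the fingers and ring_b above 12 N or contact force between the fingers and ring_c above 12 N).
It fails at once if the jar or the cave is displaced by more than 20 mm (distance of any of jar, cave from where it was at the start of the episode above 0.02 m).
It also fails if it takes over 58 s, if anything falls off the work surface, if the arm or the gripper's body presses on something with over 40 N, if the wrist force passes 120 N, or if a joint passes its speed limit or range.

### The arm

A 7-joint arm with a two-finger parallel gripper is mounted at the origin on the work surface. World frame = base frame: x ahead of the robot, y to its left, z up, the work surface at z = 0. Lengths are in m, angles in rad, forces in N, time in s.
With the tool pointing down it reaches from about 0.4 to 0.85 m from the base axis. Payload 10.4 kg.
Tool frame: the origin (TCP) lies midway between the tips of the shut fingers; the grasp point (between the pads) lies robot.hold_point_z behind it (robot.hold_point_z is the distance from the TCP to the grasp point, in m); z points along the fingers, y is the line along which they close (so a half turn about z gives the same grasp; the last joint's range is limited). The gripper opens to 85 mm and grips with 20 to 120 N. Pads are 22 mm wide; open, the fingers measure 114 mm over their backs; the gripper's body (76 mm by 85 mm) begins 54 mm behind the grasp point. The pads swing forward as they close: fully open they stand 13 mm farther back than shut.
Start: joints at [-1.35, 0.332, -0.065, 1.46, 0.022, 1.35, -0.088], TCP at [0.151, 0.607, 0.231] pointing down, gripper open.
Joint ranges: [-2.6, 2.6], [-0.5, 2.12], [-1.47, 1.34], [0.16, 2.42], [-1.27, 4.41], [0.06, 2.06], [-2.6, 2.6]. Speed limits (rad/s): [2.22, 2.22, 2.79, 2.79, 3.14, 3.14, 3.14].

### API

Orientations are given as a rotation vector (axis times angle).
In Python, from cell import monitor, read_camera, camera_model, ticket, robot gives the robot as it stands. The module is installed in compiled form; this text tells all that it offers.
- The arm moves only by the tool carry_out, never from a script. Its argument "deltas" is a list of rows, each an object with "offset": the shift along the tool's x, y, z in mm, a list of three; "yaw": the turn about the tool's z in degrees. A call has 1 to 12 rows; each row is the pose to reach, as a shift and turn from the pose commanded when the call began, along the tool's axes at that moment; what a row does not reach only later rows make up. A row lasts 1/12 s, in which the tool goes at most 41.7 mm and 7.16 degrees, less where a joint would pass 70% of its speed; a pose out of reach is approached as far as the arm can. A call with a gripper value outside its range is refused whole. "jaw" is the closure, from -1 (fully open) to 1 (shut), set as the call begins (left out, the last holds). The fingers move at their own pace and stop on an object; "force" is the grip in N (left out, the last holds). Time passes only in rows, so rows that repeat a pose let the fingers close. It gives the time, the measured TCP pose, the force, the opening and the grip force at its end, in the units of the state.
- monitor.read_state(): the state, without advancing time (a new reading comes with each control period).
- read_camera(name): name is "scene" or "side" or "wrist"; returns the picture (400x640x3 uint8, blue, green, red); there is no depth.
- camera_model(name): a dict with "camera_matrix" (3x3 intrinsics, pixels), "xyz" and "attitude" of the camera in the world; the wrist camera has in their place "tool_from_camera" (4x4, takes a point from camera to tool coordinates, whose origin is the TCP and whose axes are the flange's). Camera axes: x right, y down, z forward; pixel columns grow to the right and rows downward; lengths in m; the calibration is good to about 2 mm. A picture is of the moment at which its call begins: read the wrist's pose just before it. camera_model takes no time and is no camera call.
- ticket.hand_in(): hands the job in; it is judged then, once.
The state is a dict: "time_s": time; "joints": joint angles; "dq": joint speeds; "joint_efforts": joint torques, N m; "tcp_pos": TCP position; "tool_rot": TCP orientation; "contact_force": force on the tool from outside, world axes, zero at the start; "ft_torque": the same for the moment, N m; "width": finger opening in m; "grip_force": force on a finger pad.
Only numpy, scipy, OpenCV 4.12 (cv2) and the standard library are available. Lean on these libraries where they do the work, as an engineer would, in place of code of your own. Each camera call takes 0.05 s, during which the arm holds its last target. There are 200 camera calls.

## Working session

There is one attempt and no reset: what is moved stays moved. The work goes in short steps, Python scripts to look and compute and a tool call to move; the robot and the scene stay as the last step left them, time stands still between calls to the robot, and variables do not carry over. Pictures are saved under pics/ and viewed, at most 10 in all, crops included, and the job is handed in when it is done.

Besides the shell and the picture viewer there is one more tool, called after ">>>" as name(argument=value, ...), one argument or row to a line, values as JSON. carry_out: Moves the arm, as the interface text tells. Its arguments: {"type":"object","properties":{"deltas":{"type":"array"},"jaw":{"type":"number"},"force":{"type":"number"}},"required":["deltas"]}

```bash
mkdir -p pics; python3 - <<'E'
from cell import *
import cv2,numpy as np
print(monitor.read_state())
for n in ["scene","side"]:
    m=camera_model(n);print(n,m)
    cv2.imwrite(f"pics/{n}0.png",read_camera(n))
print(camera_model("wrist"), robot.hold_point_z)
E
```

```text
{'time_s': 0.0, 'joints': array([-1.34960643,  0.33285214, -0.06471174,  1.46095588,  0.02159797,
        1.34987902, -0.08852697]), 'dq': array([-3.60251560e-04,  8.64876992e-04, -6.28390829e-04, -6.08783545e-04,
        6.28355473e-04, -9.27142903e-04, -9.77433784e-05]), 'joint_efforts': array([-1.49375392e-04, -6.25437570e+01,  4.92240465e-02, -3.91613102e+01,
        1.61247054e-02,  9.89572029e-03, -4.72467931e-07]), 'tcp_pos': array([0.15077092, 0.60615539, 0.23052132]), 'tool_rot': array([-3.81975305e-01, -3.11817212e+00,  2.19037868e-03]), 'contact_force': array([ 0.12325723, -0.4470712 ,  0.9493244 ]), 'ft_torque': array([ 0.0160296 , -0.02068183, -0.03743811]), 'grip_force': 0.0, 'width': 0.08532573365888775}
scene {'camera_matrix': array([[443.48628637,   0.        , 318.30766163],
       [  0.        , 443.48628637, 198.66003507],
       [  0.        ,   0.        ,   1.        ]]), 'xyz': array([ 1.3415079 , -0.04781273,  0.74068715]), 'attitude': array([-1.74620686, -1.63599028,  0.74098813])}
side {'camera_matrix': array([[387.62409094,   0.        , 328.54952233],
       [  0.        , 387.62409094, 194.83302394],
       [  0.        ,   0.        ,   1.        ]]), 'xyz': array([ 0.52977137, -0.4488011 ,  0.60610266]), 'attitude': array([-2.42233122,  0.02804803, -0.03483696])}
{'camera_matrix': array([[284.04045381,   0.        , 314.25822321],
       [  0.        , 284.04045381, 201.43111479],
       [  0.        ,   0.        ,   1.        ]]), 'tool_from_camera': array([[ 7.66851865e-05, -9.45127369e-01, -3.26702083e-01,
         8.40209200e-02],
       [ 9.99999997e-01,  6.82120065e-05,  3.73923298e-05,
        -8.86831725e-05],
       [-1.30555096e-05, -3.26702085e-01,  9.45127371e-01,
        -1.43415581e-01],
       [ 0.00000000e+00,  0.00000000e+00,  0.00000000e+00,
         1.00000000e+00]])} 0.0187
```

View pics/scene0.png

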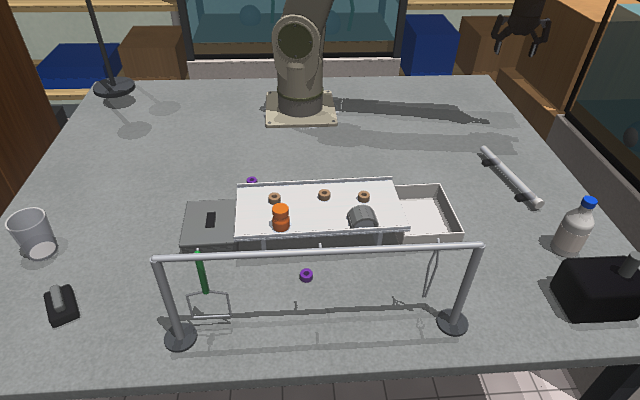

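View pics/side0.png

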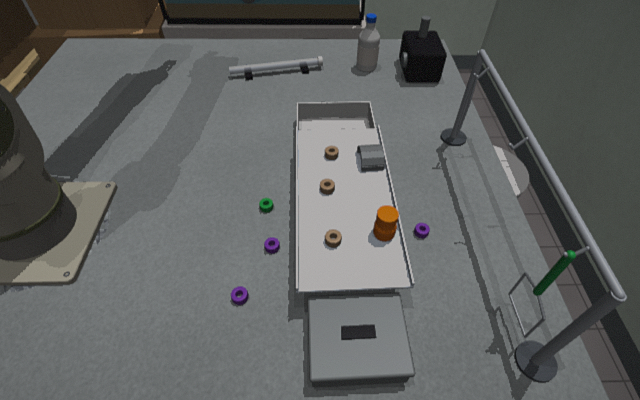

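Both views show the tan rings (scene ≈ (274,198), (324,194), (364,196); side ≈ (333,238), (327,186), (331,152)). The tray is at the +y end and the grey box at the −y end. The jar is at side (386,222) and the cave at side (371,156).

```bash
cat > h.py <<'E'
import cv2,numpy as np
from cell import *
from scipy.spatial.transform import Rotation as R
def cam(n):
    m=camera_model(n); return m["camera_matrix"],np.array(m["xyz"]),R.from_rotvec(m["attitude"]).as_matrix()
def ray(n,uv):
    K,p,Rm=cam(n); d=Rm@np.linalg.inv(K)@np.array([*uv,1.]); return p,d/np.linalg.norm(d)
def plane(n,uv,z):
    p,d=ray(n,uv); return p+d*(z-p[2])/d[2]
def tri(a,b):
    (p,d),(q,e)=ray("scene",a),ray("side",b)
    s=np.linalg.lstsq(np.c_[d,-e],q-p,rcond=None)[0]
    A,B=p+s[0]*d,q+s[1]*e; return (A+B)/2,np.linalg.norm(A-B)
def blobs(im,lo,hi,amin=25,roi=None):
    m=cv2.inRange(cv2.cvtColor(im,cv2.COLOR_BGR2HSV),lo,hi)
    if roi: 
        k=np.zeros_like(m);x0,y0,x1,y1=roi;k[y0:y1,x0:x1]=1;m*=k
    m=cv2.morphologyEx(m,cv2.MORPH_CLOSE,np.ones((3,3)))
    out=[]
    for c in cv2.findContours(m,cv2.RETR_EXTERNAL,cv2.CHAIN_APPROX_NONE)[0]:
        x,y,w,h=cv2.boundingRect(c)
        if cv2.contourArea(c)>amin: out.append((x+(w-1)/2,y+(h-1)/2,w,h,cv2.contourArea(c)))
    return out
E
python3 - <<'E'
from h import *
np.set_printoptions(precision=4,suppress=True)
s=cv2.imread("pics/scene0.png");d=cv2.imread("pics/side0.png")
hs=cv2.cvtColor(s,cv2.COLOR_BGR2HSV);hd=cv2.cvtColor(d,cv2.COLOR_BGR2HSV)
lo,hi=(5,60,50),(22,190,255)
bs=sorted(blobs(s,lo,hi,25,(236,175,410,240)));bd=sorted(blobs(d,lo,hi,25,(295,120,410,290)),key=lambda b:-b[1])
for b in bs:print("S",b)
for b in bd:print("D",b)
jo=((3,195,80),(18,255,255));print("jar",blobs(s,*jo),blobs(d,*jo))
bs=[b for b in bs if b[4]<200 and b[2]<20];bd=[b for b in bd if b[2]<25 and b[4]<400]
for a,b in zip(bs,bd):
    print(tri(a[:2],b[:2]),plane("scene",a[:2],.078),plane("side",b[:2],.078))
def big(im,f,n): cv2.imwrite(n,f)
a=cv2.resize(s[165:265,170:480],None,fx=2.5,fy=2.5,interpolation=cv2.INTER_CUBIC)
b=cv2.resize(d[90:300,280:425],None,fx=2.6,fy=2.6,interpolation=cv2.INTER_CUBIC)
cv2.imwrite("pics/cs.png",a);cv2.imwrite("pics/cd.png",b)
E
```

```text
S (278.5, 201.0, 20, 17, 97.0)
S (280.5, 219.0, 18, 25, 269.0)
S (324.0, 194.5, 11, 12, 94.0)
S (363.5, 196.5, 12, 12, 95.5)
D (332.5, 238.0, 16, 17, 191.5)
D (326.5, 186.0, 14, 15, 145.5)
D (331.0, 152.5, 13, 14, 117.0)
jar [(280.0, 207.5, 15, 10, 102.5)] [(385.5, 230.0, 20, 13, 90.0), (387.5, 214.0, 20, 17, 249.0)]
(array([0.5433, 0.0002, 0.0365]), np.float64(0.09291235976211215)) [0.5476 0.0341 0.078 ] [ 0.5565 -0.0815  0.078 ]
(array([0.541 , 0.1118, 0.0346]), np.float64(0.058903627711259794)) [0.5597 0.1256 0.078 ] [0.5497 0.035  0.078 ]
```

View pics/cs.png

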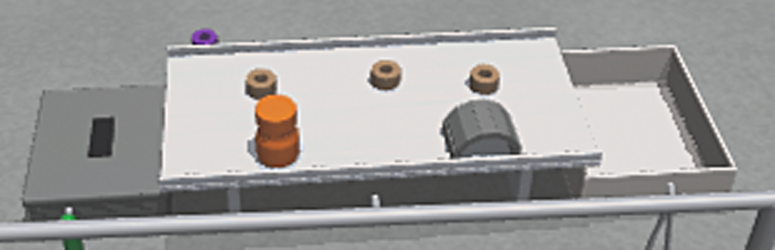

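View pics/cd.png

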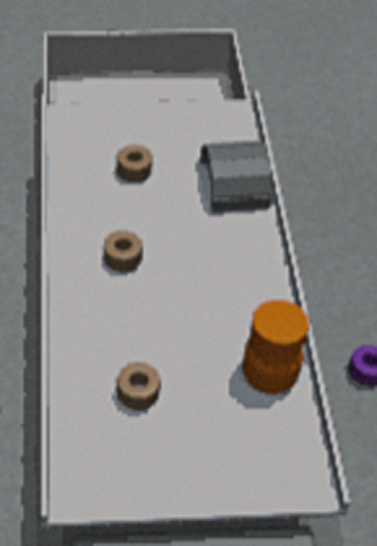

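Scene crop: ledge lip corners ≈ full-frame (237,184), (393,177), (410,227), (235,238), and the left ring ≈ (274.4,198). Side crop: lip corners ≈ (297,289), (379,125), (413,285). The jar and cave stand along the +x lip.

```bash
python3 - <<'E'
from h import *
np.set_printoptions(precision=4,suppress=True)
for a,b in zip([(274.4,198),(324,194.5),(363.5,196.5)],[(332.5,238),(326.5,186),(331,152.5)]):
    print("ring",*tri(a,b),plane("scene",a,.078),plane("side",b,.078))
for a,b in zip([(237.2,183.8),(392.8,177),(410,227),(234.8,237.8)],[(296.9,289),(298.5,128.5),(378.8,125.4),(413,285.4)]):
    print("lip",*tri(a,b),plane("scene",a,.08),plane("side",b,.08))
print("jar top",*tri((280.5,208),(387.5,214)), plane("scene",(280.5,208),.12),plane("side",(387.5,213),.125))
# cave: crop corners of its top in side / scene
for uv in [(358,146),(383.5,145.5),(385,170),(362,171.5)]: print("cave side",plane("side",uv,.085),plane("side",uv,.1))
for uv in [(350,211),(375,218),(361,205)]: print("cave scene",plane("scene",uv,.085),plane("scene",uv,.1))
for uv in [(397,184),(440.5,184),(464,234)]: print("tray rim scene",plane("scene",uv,.05))
for uv in [(297,103),(371,102)]: print("tray rim side",plane("side",uv,.05))
E
```

```text
ring [ 0.5562 -0.0818  0.0793] 0.0011716610595907473 [ 0.5541 -0.0814  0.078 ] [ 0.5565 -0.0815  0.078 ]
ring [0.5495 0.0338 0.0795] 0.00034850820654029217 [0.5476 0.0341 0.078 ] [0.5497 0.035  0.078 ]
ring [0.561  0.1252 0.0788] 0.00040182309908427534 [0.5597 0.1256 0.078 ] [0.5611 0.1258 0.078 ]
lip [ 0.4993 -0.1714  0.0789] 0.0033743855795912267 [ 0.4991 -0.17    0.08  ] [ 0.5002 -0.1737  0.08  ]
lip [0.4931 0.2066 0.0777] 0.006365847390113017 [0.4919 0.2084 0.08  ] [0.4946 0.1991 0.08  ]
lip [0.6671 0.2107 0.078 ] 0.00017492548437464953 [0.669 0.21  0.08 ] [0.6666 0.2081 0.08  ]
lip [ 0.6754 -0.1658  0.0734] 0.004151826723457468 [ 0.6805 -0.163   0.08  ] [ 0.6744 -0.1713  0.08  ]
jar top [ 0.643  -0.0672  0.1238] 0.002579431570804575 [ 0.6374 -0.0664  0.12  ] [ 0.6434 -0.0676  0.125 ]
cave side [0.6157 0.1369 0.085 ] [0.6132 0.12   0.1   ]
cave side [0.6674 0.1379 0.085 ] [0.6634 0.121  0.1   ]
cave side [0.6617 0.0683 0.085 ] [0.6579 0.0534 0.1   ]
cave side [0.6175 0.0648 0.085 ] [0.615 0.05  0.1  ]
cave scene [0.6161 0.0862 0.085 ] [0.6327 0.0831 0.1   ]
cave scene [0.6418 0.1379 0.085 ] [0.6579 0.1336 0.1   ]
cave scene [0.5973 0.1136 0.085 ] [0.6143 0.1099 0.1   ]
tray rim scene [0.4825 0.2248 0.05  ]
tray rim scene [0.4883 0.3351 0.05  ]
tray rim scene [0.6672 0.3368 0.05  ]
tray rim side [0.487  0.3318 0.05  ]
tray rim side [0.6657 0.3349 0.05  ]
```

```bash
cat >> h.py <<'E'
def to(target,ang=1.2):
    s=monitor.read_state();Rm=R.from_rotvec(s["tool_rot"]).as_matrix()
    off=Rm.T@(np.array(target)-s["tcp_pos"])*1000
    x=np.degrees(np.arctan2(Rm[1,0],Rm[0,0])); print("off",off.round(1),"yaw",round(x-(90+ang),2),"tcp",s["tcp_pos"].round(4),"t",s["time_s"],"w",round(s["width"],4))
E
python3 -c "
from h import *
to((.561,.082,.2))"
```

```text
off [-524.6 -409.6   31.2] yaw 74.83 tcp [0.1508 0.6062 0.2306] t 0.1 w 0.0856
```

>>> carry_out(
  deltas=[
    {"offset": [-525, -410, 31], "yaw": 75},
    {"offset": [-525, -410, 31], "yaw": 75},
    {"offset": [-525, -410, 31], "yaw": 75},
    {"offset": [-525, -410, 31], "yaw": 75},
    {"offset": [-525, -410, 31], "yaw": 75},
    {"offset": [-525, -410, 31], "yaw": 75},
    {"offset": [-525, -410, 31], "yaw": 75},
    {"offset": [-525, -410, 31], "yaw": 75},
    {"offset": [-525, -410, 31], "yaw": 75},
    {"offset": [-525, -410, 31], "yaw": 75},
    {"offset": [-525, -410, 31], "yaw": 75},
    {"offset": [-525, -410, 31], "yaw": 75},
  ],
  jaw=0.58,
)

```text
time_s: 1.1
tcp_pos: [0.4594, 0.2113, 0.208]
tool_rot: [-2.206, -2.237, -0.0]
contact_force: [0.5, 1.1, 0.6]
width: 0.0182
grip_force: 0.0
```

```bash
python3 -c "
from h import *
to((.561,.082,.2))"
```

```text
off [-130.7   99.8    7.9] yaw -0.4 tcp [0.4594 0.2113 0.208 ] t 1.1 w 0.0182
```

>>> carry_out(
  deltas=[
    {"offset": [-131, 100, 8], "yaw": 0},
    {"offset": [-131, 100, 8], "yaw": 0},
    {"offset": [-131, 100, 8], "yaw": 0},
    {"offset": [-131, 100, 8], "yaw": 0},
    {"offset": [-131, 100, 8], "yaw": 0},
    {"offset": [-131, 100, 8], "yaw": 0},
    {"offset": [-131, 100, 8], "yaw": 0},
    {"offset": [-131, 100, 8], "yaw": 0},
  ],
)

```text
time_s: 1.77
tcp_pos: [0.5604, 0.0855, 0.1998]
tool_rot: [-2.198, -2.243, 0.0]
contact_force: [0.1, 0.6, -0.4]
width: 0.018
grip_force: 0.0
```

```bash
python3 - <<'E'
from h import *
to((.561,.082,.1))
to((.561,.082,.0745))
s=monitor.read_state()
im=read_camera("wrist");cv2.imwrite("pics/w1.png",im)
m=camera_model("wrist");K=m["camera_matrix"];T=m["tool_from_camera"]
Rm=R.from_rotvec(s["tool_rot"]).as_matrix()
for b in blobs(im,(5,60,50),(22,190,255),60):
    d=Rm@T[:3,:3]@np.linalg.inv(K)@np.array([b[0],b[1],1]);p=s["tcp_pos"]+Rm@T[:3,3]
    print(b,(p+d*(.079-p[2])/d[2]).round(4))
E
```

```text
off [-3.6  0.6 99.8] yaw -0.05 tcp [0.5604 0.0855 0.1998] t 1.7667 w 0.018
off [ -3.6   0.7 125.3] yaw -0.05 tcp [0.5604 0.0855 0.1998] t 1.7667 w 0.018
(308.0, 331.5, 23, 26, 435.0) [ 0.5566 -0.0825  0.079 ]
(303.0, 242.5, 25, 28, 360.0) [0.5499 0.0332 0.079 ]
(315.5, 154.5, 30, 30, 639.5) [0.5609 0.1246 0.079 ]
```

View pics/w1.png

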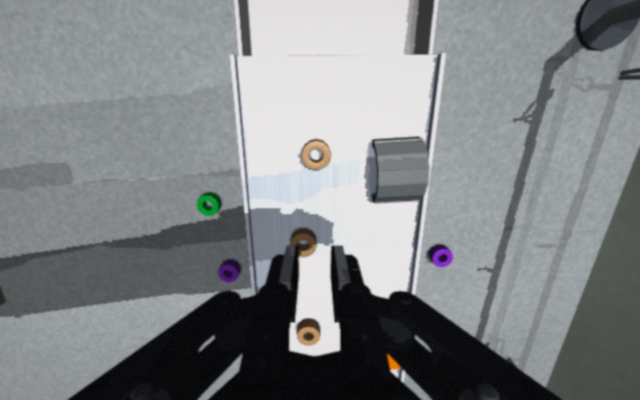

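The wrist view confirms the rings at pixels (316,154), (303,242) and (308,331). The cave is at (400,168), clear of the sweep line, and the tool is aligned with the ledge.

>>> carry_out(
  deltas=[
    {"offset": [-4, 1, 30]},
    {"offset": [-4, 1, 65]},
    {"offset": [-4, 1, 90]},
    {"offset": [-4, 1, 105]},
    {"offset": [-4, 1, 115]},
    {"offset": [-4, 1, 121]},
    {"offset": [-4, 1, 125]},
    {"offset": [-4, 1, 125]},
    {"offset": [-4, 1, 125]},
  ],
)

```text
invalid input at $.deltas[0]: expected keys offset, yaw
```

>>> carry_out(
  deltas=[
    {"offset": [-4, 1, 30], "yaw": 0},
    {"offset": [-4, 1, 65], "yaw": 0},
    {"offset": [-4, 1, 90], "yaw": 0},
    {"offset": [-4, 1, 105], "yaw": 0},
    {"offset": [-4, 1, 115], "yaw": 0},
    {"offset": [-4, 1, 121], "yaw": 0},
    {"offset": [-4, 1, 125], "yaw": 0},
    {"offset": [-4, 1, 125], "yaw": 0},
    {"offset": [-4, 1, 125], "yaw": 0},
  ],
)

```text
time_s: 2.57
tcp_pos: [0.5625, 0.0803, 0.0759]
tool_rot: [2.201, 2.241, 0.002]
contact_force: [-0.4, 0.3, 0.5]
width: 0.0181
grip_force: 0.0
```

>>> carry_out(
  deltas=[
    {"offset": [8, -1, 1], "yaw": 0},
    {"offset": [14, -1, 1], "yaw": 0},
    {"offset": [17, -1, 1], "yaw": 0},
    {"offset": [20, -1, 1], "yaw": 0},
    {"offset": [23, -1, 1], "yaw": 0},
    {"offset": [27, -1, 1], "yaw": 0},
    {"offset": [32, -1, 1], "yaw": 0},
    {"offset": [37, -1, 1], "yaw": 0},
    {"offset": [42, -1, 1], "yaw": 0},
    {"offset": [47, -1, 1], "yaw": 0},
    {"offset": [52, -1, 1], "yaw": 0},
    {"offset": [57, -1, 1], "yaw": 0},
  ],
)

```text
time_s: 3.57
tcp_pos: [0.56, 0.1376, 0.074]
tool_rot: [-2.201, -2.241, -0.0]
contact_force: [1.1, 0.9, -0.0]
width: 0.0181
grip_force: 0.1
```

```bash
cat >> h.py <<'E'
def wr(name=None,z=.079):
    s=monitor.read_state();im=read_camera("wrist")
    if name: cv2.imwrite(name,im)
    m=camera_model("wrist");K=m["camera_matrix"];T=m["tool_from_camera"]
    Rm=R.from_rotvec(s["tool_rot"]).as_matrix()
    for b in blobs(im,(5,60,50),(22,190,255),60):
        d=Rm@T[:3,:3]@np.linalg.inv(K)@np.array([b[0],b[1],1]);p=s["tcp_pos"]+Rm@T[:3,3]
        print(b,(p+d*(z-p[2])/d[2]).round(4))
E
python3 -c "
from h import *
to((.56,.203,.0745));wr('pics/w2.png')"
```

```text
off [65.4  1.2 -0.5] yaw -0.16 tcp [0.56   0.1376 0.074 ] t 3.5667 w 0.0181
(313.0, 228.5, 53, 56, 2228.0) [0.5592 0.1586 0.079 ]
```

View pics/w2.png

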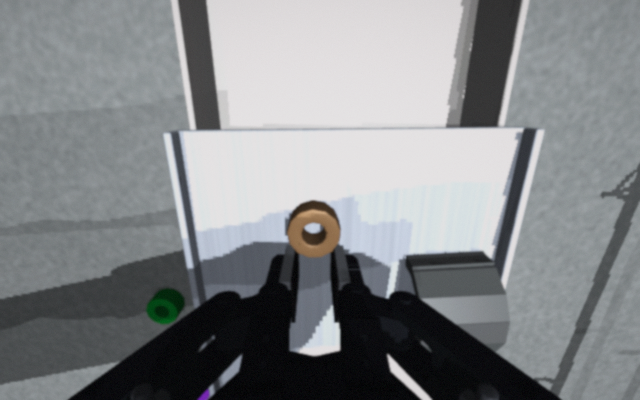

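The ring sits centred in the cradle at (313,229), with the ledge end ahead at row ≈128. I'll keep pushing.

>>> carry_out(
  deltas=[
    {"offset": [5, 0, 0], "yaw": 0},
    {"offset": [10, 0, 0], "yaw": 0},
    {"offset": [15, 0, 0], "yaw": 0},
    {"offset": [20, 0, 0], "yaw": 0},
    {"offset": [26, 0, 0], "yaw": 0},
    {"offset": [32, 0, 0], "yaw": 0},
    {"offset": [38, 0, 0], "yaw": 0},
    {"offset": [44, 0, 0], "yaw": 0},
    {"offset": [50, 0, 0], "yaw": 0},
    {"offset": [56, 0, 0], "yaw": 0},
    {"offset": [62, 0, 0], "yaw": 0},
    {"offset": [68, 0, 0], "yaw": 0},
  ],
)

```text
time_s: 4.62
tcp_pos: [0.5588, 0.2057, 0.0741]
tool_rot: [-2.201, -2.241, -0.0]
contact_force: [0.7, -1.1, -0.4]
width: 0.0181
grip_force: 0.0
```

```bash
python3 -c "
from h import *
wr('pics/w3.png',.012);to((.5505,-.013,.12));to((.5505,-.013,.0745))"
```

```text
(315.5, 168.5, 38, 38, 1080.5) [0.5592 0.2445 0.012 ]
off [-220.   -12.4  -46.2] yaw -0.08 tcp [0.5586 0.2072 0.074 ] t 4.6667 w 0.018
off [-220.   -12.4   -0.7] yaw -0.08 tcp [0.5586 0.2072 0.074 ] t 4.6667 w 0.018
```

View pics/w3.png

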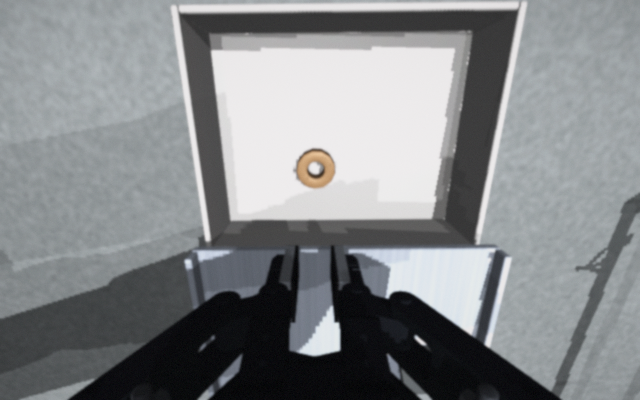

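The first ring lies in the tray at (315,168). Next is the middle ring.

>>> carry_out(
  deltas=[
    {"offset": [0, 0, -30], "yaw": 0},
    {"offset": [0, 0, -56], "yaw": 0},
    {"offset": [-35, -2, -60], "yaw": 0},
    {"offset": [-75, -4, -60], "yaw": 0},
    {"offset": [-115, -6, -60], "yaw": 0},
    {"offset": [-155, -9, -60], "yaw": 0},
    {"offset": [-190, -11, -60], "yaw": 0},
    {"offset": [-212, -12, -60], "yaw": 0},
    {"offset": [-220, -12, -60], "yaw": 0},
    {"offset": [-220, -12, -60], "yaw": 0},
    {"offset": [-220, -12, -60], "yaw": 0},
    {"offset": [-220, -12, -60], "yaw": 0},
  ],
)

```text
time_s: 5.67
tcp_pos: [0.551, -0.0131, 0.1339]
tool_rot: [-2.198, -2.244, -0.001]
contact_force: [-0.5, 0.8, -0.2]
width: 0.0178
grip_force: 0.0
```

```bash
python3 -c "
from h import *
wr();to((.5505,-.013,.0745))"
```

```text
(318.5, 298.5, 30, 36, 847.5) [ 0.5562 -0.0833  0.079 ]
(313.5, 160.5, 40, 40, 1159.5) [0.5497 0.033  0.079 ]
off [-0.  -0.4 59.4] yaw -0.01 tcp [ 0.5509 -0.013   0.1339] t 5.7167 w 0.018
```

>>> carry_out(
  deltas=[
    {"offset": [0, -1, 20], "yaw": 0},
    {"offset": [0, -1, 38], "yaw": 0},
    {"offset": [0, -1, 49], "yaw": 0},
    {"offset": [0, -1, 55], "yaw": 0},
    {"offset": [0, -1, 59], "yaw": 0},
    {"offset": [0, -1, 59], "yaw": 0},
    {"offset": [5, -1, 59], "yaw": 0},
    {"offset": [12, -1, 59], "yaw": 0},
    {"offset": [16, -1, 59], "yaw": 0},
    {"offset": [20, -1, 59], "yaw": 0},
    {"offset": [23, -1, 59], "yaw": 0},
    {"offset": [27, -1, 59], "yaw": 0},
  ],
)

```text
time_s: 6.72
tcp_pos: [0.5494, 0.0122, 0.0752]
tool_rot: [2.201, 2.241, 0.0]
contact_force: [0.9, -0.6, -0.4]
width: 0.0178
grip_force: 0.1
```

>>> carry_out(
  deltas=[
    {"offset": [5, 0, 0], "yaw": 0},
    {"offset": [11, 0, 0], "yaw": 0},
    {"offset": [17, 0, 0], "yaw": 0},
    {"offset": [23, 0, 0], "yaw": 0},
    {"offset": [29, 0, 0], "yaw": 0},
    {"offset": [35, 0, 0], "yaw": 0},
    {"offset": [41, 0, 0], "yaw": 0},
    {"offset": [47, 0, 0], "yaw": 0},
    {"offset": [53, 0, 0], "yaw": 0},
    {"offset": [59, 0, 0], "yaw": 0},
    {"offset": [65, 0, 0], "yaw": 0},
    {"offset": [71, 0, 0], "yaw": 0},
  ],
)

```text
time_s: 7.72
tcp_pos: [0.548, 0.0834, 0.075]
tool_rot: [-2.201, -2.241, -0.0]
contact_force: [0.2, -0.1, -0.3]
width: 0.0179
grip_force: 0.1
```

```bash
python3 -c "
from h import *
wr();to((.5505,.205,.0745))"
```

```text
(314.5, 228.0, 52, 55, 2174.5) [0.548  0.1042 0.079 ]
off [120.    4.9   0.6] yaw -0.08 tcp [0.5479 0.0849 0.075 ] t 7.7667 w 0.0176
```

>>> carry_out(
  deltas=[
    {"offset": [5, 0, 0], "yaw": 0},
    {"offset": [11, -1, 0], "yaw": 0},
    {"offset": [17, -2, 0], "yaw": 0},
    {"offset": [23, -3, 0], "yaw": 0},
    {"offset": [29, -4, 0], "yaw": 0},
    {"offset": [35, -5, 0], "yaw": 0},
    {"offset": [41, -6, 0], "yaw": 0},
    {"offset": [47, -7, 0], "yaw": 0},
    {"offset": [53, -8, 0], "yaw": 0},
    {"offset": [59, -9, 0], "yaw": 0},
    {"offset": [65, -10, 0], "yaw": 0},
    {"offset": [71, -10, 0], "yaw": 0},
  ],
)

```text
time_s: 8.77
tcp_pos: [0.5365, 0.1542, 0.0751]
tool_rot: [-2.201, -2.241, -0.0]
contact_force: [0.0, -0.1, -0.2]
width: 0.018
grip_force: 0.1
```

>>> carry_out(
  deltas=[
    {"offset": [6, 0, 0], "yaw": 0},
    {"offset": [12, 0, 0], "yaw": 0},
    {"offset": [18, 0, 0], "yaw": 0},
    {"offset": [24, 0, 0], "yaw": 0},
    {"offset": [30, 0, 0], "yaw": 0},
    {"offset": [36, 0, 0], "yaw": 0},
    {"offset": [42, 0, 0], "yaw": 0},
    {"offset": [48, 0, 0], "yaw": 0},
    {"offset": [52, 0, 0], "yaw": 0},
    {"offset": [52, 0, 0], "yaw": 0},
  ],
)

```text
time_s: 9.6
tcp_pos: [0.5357, 0.2068, 0.075]
tool_rot: [-2.2, -2.243, -0.0]
contact_force: [0.6, -0.8, -0.3]
width: 0.0177
grip_force: 0.0
```

```bash
python3 -c "
from h import *
wr('pics/w4.png',.012);to((.557,-.128,.134))"
```

```text
(330.0, 172.0, 73, 51, 2189.0) [0.5469 0.243  0.012 ]
off [-334.4   15.   -59. ] yaw -0.13 tcp [0.5357 0.2061 0.075 ] t 9.65 w 0.0178
```

View pics/w4.png

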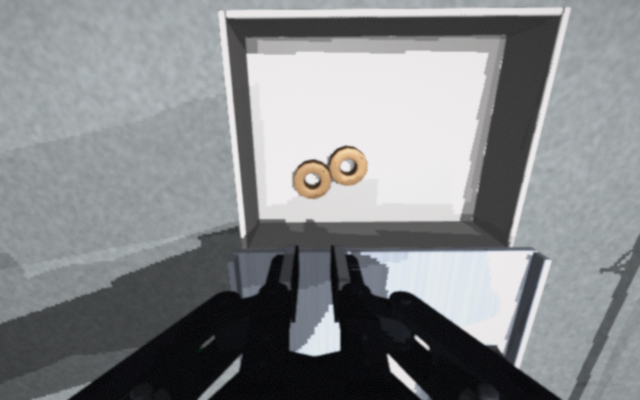

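Two rings lie flat in the tray at (312,179) and (347,166). Now the third.

>>> carry_out(
  deltas=[
    {"offset": [0, 0, -30], "yaw": 0},
    {"offset": [0, 0, -56], "yaw": 0},
    {"offset": [-35, 3, -60], "yaw": 0},
    {"offset": [-75, 5, -60], "yaw": 0},
    {"offset": [-115, 8, -60], "yaw": 0},
    {"offset": [-155, 10, -60], "yaw": 0},
    {"offset": [-195, 12, -60], "yaw": 0},
    {"offset": [-235, 14, -60], "yaw": 0},
    {"offset": [-275, 15, -60], "yaw": 0},
    {"offset": [-310, 15, -60], "yaw": 0},
    {"offset": [-330, 15, -60], "yaw": 0},
    {"offset": [-334, 15, -60], "yaw": 0},
  ],
)

```text
time_s: 10.65
tcp_pos: [0.5558, -0.1339, 0.1354]
tool_rot: [2.208, 2.232, -0.002]
contact_force: [-0.8, 0.2, 1.1]
width: 0.0179
grip_force: 0.0
```

>>> carry_out(
  deltas=[
    {"offset": [0, 0, 0], "yaw": 0},
    {"offset": [0, 0, 0], "yaw": 0},
  ],
)

```text
time_s: 10.82
tcp_pos: [0.5568, -0.1272, 0.1349]
tool_rot: [-2.201, -2.241, -0.0]
contact_force: [-1.0, 0.5, -0.9]
width: 0.0182
grip_force: 0.0
```

```bash
python3 -c "
from h import *
wr();to((.557,-.128,.0745))"
```

```text
(315.0, 162.5, 39, 40, 1143.0) [ 0.5567 -0.0827  0.079 ]
(461.0, 151.0, 97, 71, 5054.5) [ 0.6587 -0.0727  0.079 ]
off [-1.6  0.  60.4] yaw -0.07 tcp [ 0.557  -0.1265  0.1349] t 10.8667 w 0.0177
```

>>> carry_out(
  deltas=[
    {"offset": [-1, 0, 20], "yaw": 0},
    {"offset": [-1, 0, 38], "yaw": 0},
    {"offset": [-1, 0, 49], "yaw": 0},
    {"offset": [-1, 0, 55], "yaw": 0},
    {"offset": [-1, 0, 60], "yaw": 0},
    {"offset": [-1, 0, 60], "yaw": 0},
    {"offset": [5, 0, 60], "yaw": 0},
    {"offset": [12, 0, 60], "yaw": 0},
    {"offset": [15, 0, 60], "yaw": 0},
    {"offset": [18, 0, 60], "yaw": 0},
    {"offset": [21, 0, 60], "yaw": 0},
    {"offset": [25, 0, 60], "yaw": 0},
  ],
)

```text
time_s: 11.87
tcp_pos: [0.5564, -0.1029, 0.0753]
tool_rot: [2.201, 2.241, 0.0]
contact_force: [0.1, -0.5, 0.5]
width: 0.0176
grip_force: 0.0
```

>>> carry_out(
  deltas=[
    {"offset": [5, 0, 0], "yaw": 0},
    {"offset": [11, 0, 0], "yaw": 0},
    {"offset": [17, 0, 0], "yaw": 0},
    {"offset": [23, 0, 0], "yaw": 0},
    {"offset": [29, 0, 0], "yaw": 0},
    {"offset": [35, 0, 0], "yaw": 0},
    {"offset": [41, 0, 0], "yaw": 0},
    {"offset": [47, 0, 0], "yaw": 0},
    {"offset": [53, 0, 0], "yaw": 0},
    {"offset": [59, 0, 0], "yaw": 0},
    {"offset": [65, 0, 0], "yaw": 0},
    {"offset": [71, 0, 0], "yaw": 0},
  ],
)

```text
time_s: 12.87
tcp_pos: [0.555, -0.0315, 0.075]
tool_rot: [-2.201, -2.241, 0.0]
contact_force: [-0.4, -0.1, -0.1]
width: 0.0183
grip_force: 0.1
```

>>> carry_out(
  deltas=[
    {"offset": [6, 0, 0], "yaw": 0},
    {"offset": [12, 0, 0], "yaw": 0},
    {"offset": [18, 0, 0], "yaw": 0},
    {"offset": [24, 0, 0], "yaw": 0},
    {"offset": [30, 0, 0], "yaw": 0},
    {"offset": [36, 0, 0], "yaw": 0},
    {"offset": [42, 0, 0], "yaw": 0},
    {"offset": [48, 0, 0], "yaw": 0},
    {"offset": [54, 0, 0], "yaw": 0},
    {"offset": [60, 0, 0], "yaw": 0},
    {"offset": [66, 0, 0], "yaw": 0},
    {"offset": [72, 0, 0], "yaw": 0},
  ],
)

```text
time_s: 13.87
tcp_pos: [0.5538, 0.0405, 0.0751]
tool_rot: [-2.201, -2.241, -0.0]
contact_force: [0.2, -0.6, -0.2]
width: 0.018
grip_force: 0.1
```

```bash
python3 -c "
from h import *
wr();to((.568,.13,.0745));to((.58,.207,.0745))"
```

```text
(313.5, 229.0, 52, 55, 2180.5) [0.5532 0.0607 0.079 ]
off [87.7 15.9  0.5] yaw -0.09 tcp [0.5538 0.042  0.075 ] t 13.9167 w 0.018
off [164.5  29.4   0.6] yaw -0.09 tcp [0.5538 0.042  0.075 ] t 13.9167 w 0.018
```

>>> carry_out(
  deltas=[
    {"offset": [6, 1, 0], "yaw": 0},
    {"offset": [12, 2, 0], "yaw": 0},
    {"offset": [18, 3, 0], "yaw": 0},
    {"offset": [24, 4, 0], "yaw": 0},
    {"offset": [30, 5, 0], "yaw": 0},
    {"offset": [36, 6, 0], "yaw": 0},
    {"offset": [42, 7, 0], "yaw": 0},
    {"offset": [48, 8, 0], "yaw": 0},
    {"offset": [54, 9, 0], "yaw": 0},
    {"offset": [60, 10, 0], "yaw": 0},
    {"offset": [66, 11, 0], "yaw": 0},
    {"offset": [72, 12, 0], "yaw": 0},
  ],
)

```text
time_s: 14.92
tcp_pos: [0.5646, 0.1127, 0.0751]
tool_rot: [-2.201, -2.241, -0.0]
contact_force: [0.2, -0.7, -0.6]
width: 0.0183
grip_force: 0.1
```

>>> carry_out(
  deltas=[
    {"offset": [6, 1, 0], "yaw": 0},
    {"offset": [12, 3, 0], "yaw": 0},
    {"offset": [18, 5, 0], "yaw": 0},
    {"offset": [24, 7, 0], "yaw": 0},
    {"offset": [30, 9, 0], "yaw": 0},
    {"offset": [36, 11, 0], "yaw": 0},
    {"offset": [42, 13, 0], "yaw": 0},
    {"offset": [48, 15, 0], "yaw": 0},
    {"offset": [54, 17, 0], "yaw": 0},
    {"offset": [60, 18, 0], "yaw": 0},
    {"offset": [66, 18, 0], "yaw": 0},
    {"offset": [72, 18, 0], "yaw": 0},
  ],
)

```text
time_s: 15.92
tcp_pos: [0.5812, 0.1849, 0.075]
tool_rot: [-2.201, -2.241, 0.0]
contact_force: [0.5, 0.7, 0.8]
width: 0.018
grip_force: 0.1
```

>>> carry_out(
  deltas=[
    {"offset": [6, 0, 0], "yaw": 0},
    {"offset": [12, 0, 0], "yaw": 0},
    {"offset": [18, 0, 0], "yaw": 0},
    {"offset": [20, 0, 0], "yaw": 0},
    {"offset": [20, 0, 0], "yaw": 0},
  ],
)

```text
time_s: 16.33
tcp_pos: [0.5807, 0.2053, 0.075]
tool_rot: [-2.2, -2.242, -0.0]
contact_force: [-0.7, -0.0, -0.1]
width: 0.0178
grip_force: 0.0
```

>>> carry_out(
  deltas=[
    {"offset": [0, 0, -20], "yaw": 0},
    {"offset": [0, 0, -50], "yaw": 0},
    {"offset": [0, 0, -80], "yaw": 0},
    {"offset": [0, 0, -100], "yaw": 0},
    {"offset": [0, 0, -110], "yaw": 0},
    {"offset": [0, 0, -110], "yaw": 0},
    {"offset": [0, 0, -110], "yaw": 0},
    {"offset": [0, 0, -110], "yaw": 0},
  ],
)

```text
time_s: 17.0
tcp_pos: [0.58, 0.2041, 0.1832]
tool_rot: [-2.201, -2.241, 0.004]
contact_force: [-0.3, 0.4, 0.8]
width: 0.018
grip_force: 0.0
```

```bash
python3 - <<'E'
from h import *
wr('pics/w5.png',.012);to((.58,.2,.18))
d=read_camera("side");jo=((3,195,80),(18,255,255));print(blobs(d,*jo))
s=read_camera("scene");print(blobs(s,*jo))
E
```

```text
(318.5, 157.0, 24, 25, 449.0) [0.5841 0.2317 0.012 ]
(283.5, 146.0, 48, 35, 943.5) [0.5454 0.2431 0.012 ]
off [-4.1 -0.1  3.2] yaw -0.17 tcp [0.58   0.2041 0.1832] t 17.05 w 0.018
[(386.0, 222.5, 23, 34, 423.0)]
[(280.0, 208.0, 15, 9, 98.5)]
```

View pics/w5.png

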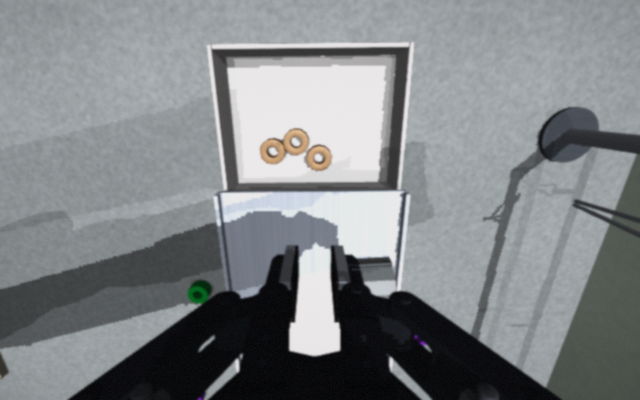

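All three rings lie flat in the tray at (273,151), (296,141) and (318,157). The jar has not moved and the arm is clear.

```bash
python3 -c "
from cell import ticket
print(ticket.hand_in())"
```

```text
the job is handed in; nothing more can be done
None
```

I swept all three rings off the +y end of the ledge and the last picture shows them lying flat in the tray; the jar had not moved, I never touched the cave (its final position was not re-measured), and the job was handed in at about 17 s with no verdict shown.

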